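# Unlock the glass bench's tool safe by feel

### The arm

A 7-joint arm with a two-finger parallel gripper is mounted at the origin on the work surface. World frame = base frame: x ahead of the robot, y to its left, z up, the work surface at z = 0. Lengths are in m, angles in rad, forces in N, time in s.
With the tool pointing down it reaches from about 0.4 to 0.75 m from the base axis. Payload 19.5 kg.
Tool frame: the origin (TCP) lies at the very end of the fingers, on their centre line; the grasp point (between the pads) lies 19 mm behind it; z points along the fingers, y is the line along which they close (so a half turn about z gives the same grasp; the last joint's range is limited). The gripper opens to 85 mm and grips with 20 to 120 N. Pads are 22 mm wide; open, the fingers measure 114 mm over their backs; the gripper's body (76 mm by 85 mm) begins 54 mm behind the grasp point. The pads swing forward as they close: fully open they stand 13 mm farther back than shut.
Start: joints at [1.249, 0.707, -0.028, 1.485, 0.022, 0.951, -0.075], TCP at [0.159, -0.553, 0.231] pointing down, gripper open.
Joint ranges: [-2.71, 2.71], [-0.32, 2.16], [-1.57, 1.52], [0, 2.45], [-1.46, 4.6], [0, 2.02], [-2.83, 2.83]. Speed limits (rad/s): [1.89, 1.89, 2.57, 2.57, 3.01, 3.01, 3.01].

### API

Orientations are given as a unit quaternion [x, y, z, w].
In Python, from plant import get_obs, get_image, camera_model, job_done, search_frame, tip_of gives the robot as it stands. The module is installed in compiled form; this text tells all that it offers.
- The arm moves only by the shell command python3 -m crank 'ROWS'. ROWS is JSON, one flat list of numbers, 7 for each row, row after row: the turn, a rotation vector about the world's x, y, z in rad, then the shift along the world's x, y, z in cm, then the opening, from -1 (shut) to 1 (fully open). A call has 1 to 8 rows; each row is the pose to reach, as a shift and turn from the pose commanded when the call began; what a row does not reach only later rows make up. A row lasts 1/12 s, in which the tool goes at most 41.7 mm and 7.16 degrees, less where a joint would pass 70% of its speed; a pose out of reach is approached as far as the arm can. A call with a gripper value outside its range is refused whole. The fingers move at their own pace and stop on an object; the grip force is fixed at half the most. Time passes only in rows, so rows that repeat a pose let the fingers close. It gives the time, the measured TCP pose, the force, the opening and the grip force at its end, in the units of the state.
- get_obs(): the state, without advancing time (a new reading comes with each control period).
- get_image(name): name is "side" or "top" or "wrist"; returns the picture (480x640x3 uint8, red, green, blue); there is no depth.
- camera_model(name): a dict with "intrinsics" (3x3 intrinsics, pixels), "distortion" ([k1, k2, p1, p2, k3] as OpenCV has them; the pictures are not rectified), "T" (4x4, takes a point from camera to world coordinates). Camera axes: x right, y down, z forward; pixel columns grow to the right and rows downward; lengths in m; the calibration is good to about 2 mm. A picture is of the moment at which its call begins: read the wrist's pose just before it. camera_model takes no time and is no camera call; for the wrist camera it gives the pose at the moment of the call.
- job_done(): hands the job in; it is judged then, once.
Trained networks look in the newest picture that a camera, given by its name, has taken for a name from the list of things; names that differ only in an ending like _2 or _b are one class to them, and where a whole thing is asked for, a point or a joint stands for the part that bears it (a point fixed in the world has none). Each returns a list of dicts, best first, with "score" (0 to 1); they miss things now and then, are a little off and sometimes report something else, mostly with a low value. They report only what shows in the picture. A call takes as long as a camera call. They do not tell look-alikes from the thing itself.
- search_frame(camera, query): "pixel" ([column, row] in pixels, amid what is visible of it).
- tip_of(camera, query): "pixel" ([column, row] in pixels: a listed point, or the origin of a listed thing).
The state is a dict: "time": time; "joint_positions": joint angles; "qvel": joint speeds; "effort": joint torques, N m; "tcp_pos": TCP position; "tool_rot": TCP orientation; "force": force on the tool from outside, world axes, zero at the start; "wrist_torque": the same for the moment, N m; "gripper_width": finger opening in m; "grasp_force": force on a finger pad.
Only numpy, scipy, OpenCV 4.12 (cv2) and the standard library are available. Lean on these libraries where they do the work, as an engineer would, in place of code of your own. Each camera call takes 0.05 s, during which the arm holds its last target. There are 200 camera calls.

### The job

The T-handled key stands loosely in the lock of the steel tool safe without gripping. Press it down lightly and turn it gently back and forth until its tongue drops into the hidden slots of the lock core, then turn it clockwise to the stop to unlock. Lift the key out, put it in the open metal tray, then raise the safe's lid by its handle until it stands nearly upright and leave it open, without disturbing the jar and the paddle.

Things in the scene. Friction and masses are not known exactly. Their poses are not given: they have to be found in the camera images.
- box: Grey steel tool safe, fixed to the bench, 220 x 240 x 80 mm (its x, y, z) without the lid. Origin at the centre of its underside, x from the front edge to the hinge edge, y to its left, z up. The key lock is in the lid near the front left, the bar handle near the front right. While locked, the lid cannot be lifted more than about 3 degrees.
- lock_mouth (a point): Centre of the mouth of the lock's upright steel tube on the lid (40 mm outside, bore about 28 mm, rising 40 mm from the lid), z up. The unpressed core is 22 mm below it. Turning: once engaged, the core turns with the key (0.1 N m, 7 degrees of free play) and clockwise from above stops, unlocked, after 30 to 70 degrees, its slots then 6 degrees clockwise of square with the box.
- lock_seat (a point): Centre of the core's top face, deep in the tube; z up. The core is sprung: it gives up to 8 mm downwards, from about 2 N, 5 N at 6 mm; this point goes down with it and springs up again when the tongue finds the slots. Its face has two crossed slots, 7 mm wide, 12 mm deep, repeating every 90 degrees; their yaw is hidden, 20 to 70 degrees from the key's starting yaw. Fit: within 6 degrees.
- key_mid (a point): Centre of the loose steel key, half-way up its 76 mm, 60 to 120 g; z up its shaft, x along its bar. Tongue at the bottom, then a round barrel 26 mm in diameter and 52 mm long, then the bar. At the start it stands upright in the lock, the tongue resting on the core's face: this point is 38 mm above lock_seat; fully engaged, 30 mm. The bar starts within 6 degrees of the box's x axis.
- key_bar (a point): Centre of the key's flat top bar, 30 mm above key_mid: 54 mm long (key x), 12 mm thick (key y), 16 mm high. The place to grip. Same axes as key_mid.
- key_tongue (a point): Lowest point of the key on its axis, 38 mm below key_mid: underside of the tongue, two crossed blades each 21 mm long, 4.5 mm thick and 8 mm high, along the key's x and y.
- lid (a joint): Angle of the safe's lid in rad: 0 shut, grows as its front edge rises about the hinge at the far edge, at most 1.8. A stiff hinge: the lid stays where it is left; about 7 N upwards at the handle raises it.
- lid_handle (a point): Middle of the lid's round steel bar handle (80 mm long, 11 mm thick, along the box's y; 35 mm above the lid's top face, about 27 mm behind the lid's front edge, 120 mm to the right of the lock). It moves with the lid, on an arc about lid_hinge.
- lid_hinge (a point): Middle of the lid's hinge axis, which runs along the box's y at the lid's underside along the far edge; 195 mm from the handle along the box's x, and the shut handle is 41 mm above it.
- tray_in (a point): Centre of the inner floor (4 mm above the bench) of the fixed open aluminium tray, 140 x 120 x 25 mm outside (its x, y, z), walls 4 mm. It stands to the left or right of the safe.
- torch: Bystander: bench torch on a 130 x 110 mm base plate, fixed, 130 mm high, on the other side of the safe from the tray. Origin at the centre of its underside.
- jar: Bystander: loose glass jar with metal cap, 60 mm diameter, 85 mm high, beyond the tray or torch at the left. Origin at the centre of its underside.
- paddle: Bystander: loose graphite paddle with a wooden handle lying on the bench, 185 x 50 x 12 mm, at the right. Origin at the underside near its middle.
Mind the look-alikes: they are no part of the job. What is shaped like the part that bears key_mid but green is not meant.

How it is judged:
On the way, in this order (a step that is already met when the one before it is completed fails the run):
1. the key's tongue has dropped at least 4 mm into the core's slots, with the lid still shut (z of key_mid in the frame of lock_seat below 0.034 m and horizontal distance between key_mid and lock_seat below 0.005 m and value of joint lid below 0.06 rad), for 0.2 s.
2. the key lies or stands in the tray, let go and at rest, with the lid still shut (x of key_mid in the frame of tray_in between -0.07 and 0.07 m and y of key_mid in the frame of tray_in between -0.06 and 0.06 m and height (world z) of key_mid below 0.06 m and linear speed of key below 0.03 m/s and contact force between key and the fingers below 0.1 N and value of joint lid below 0.2 rad), for 0.2 s.
At the end, for the whole second after the job is handed in: The lid stands open at more than 1.1 rad (63 degrees) and at rest; the key's centre is over the tray, less than 60 mm above the bench, at rest (value of joint lid above 1.1 rad and velocity of joint lid between -0.05 and 0.05 rad/s and x of key_mid in the frame of tray_in between -0.07 and 0.07 m and y of key_mid in the frame of tray_in between -0.06 and 0.06 m and height (world z) of key_mid below 0.06 m and linear speed of key below 0.03 m/s); the robot touches nothing.
It fails at once if the jar is pushed more than 30 mm or tipped (distance of jar from where it was at the start of the episode above 0.03 m or angle between jar's own z axis and vertical above 0.5 rad).
It fails at once if the paddle is pushed more than 30 mm (distance of paddle from where it was at the start of the episode above 0.03 m).
It fails at once if the key is forced in the lock (more than 60 N between key and safe) (contact force between key and box above 60 N).
It also fails if it takes over 72 s, if anything falls off the work surface, if the arm or the gripper's body presses on something with over 40 N, if the wrist force passes 120 N, or if a joint passes its speed limit or range.

## Working session

There is one attempt and no reset: what is moved stays moved. The work goes in short steps, Python scripts to look and compute and a shell command to move; the robot and the scene stay as the last step left them, time stands still between calls to the robot, and variables do not carry over. Pictures are saved under pics/ and viewed, at most 10 in all, crops included, and the job is handed in when it is done.

```bash
mkdir -p pics
cat > h.py <<'E'
import numpy as np, cv2
from plant import *
def ray(cm,px):
    K=np.array(cm["intrinsics"],float);d=np.array(cm["distortion"],float);T=np.array(cm["T"])
    u=cv2.undistortPoints(np.array([[px]],float),K,d)[0,0]
    return T[:3,3],T[:3,:3]@np.array([u[0],u[1],1.])
def onz(cm,px,z):
    o,r=ray(cm,px);return o+r*(z-o[2])/r[2]
def tri(a,b):
    A=np.zeros((3,3));y=np.zeros(3)
    for o,r in (a,b):
        r=r/np.linalg.norm(r);P=np.eye(3)-np.outer(r,r);A+=P;y+=P@o
    p=np.linalg.solve(A,y);return p,[np.linalg.norm(np.cross(p-o,r/np.linalg.norm(r))) for o,r in (a,b)]
def proj(cm,p):
    T=np.linalg.inv(np.array(cm["T"]))
    return cv2.projectPoints(np.array([p],float),cv2.Rodrigues(T[:3,:3])[0],T[:3,3],np.array(cm["intrinsics"],float),np.array(cm["distortion"],float))[0][0,0]
def save(im,n): cv2.imwrite(f"pics/{n}.png",im[:,:,::-1])
E
python3 - <<'E'
from h import *
o=get_obs();print({k:np.round(v,3).tolist() for k,v in o.items()})
I={c:get_image(c) for c in("side","top")}
for c in I:save(I[c],c)
cs={c:camera_model(c) for c in I}
for c in cs: print(c,np.round(cs[c]["T"],2).tolist())
for q in["box","lock_mouth","key_bar","key_mid","lid_handle","lid_hinge","tray_in","jar","paddle","torch"]:
    R={c:tip_of(c,q)[:3] for c in I}
    for c in R: print(q,c,[(np.round(r["pixel"]).tolist(),round(r["score"],2)) for r in R[c]])
    if R["side"] and R["top"]:
        p,e=tri(ray(cs["side"],R["side"][0]["pixel"]),ray(cs["top"],R["top"][0]["pixel"]));print("   ",p.round(3),np.round(e,4))
E
```

```text
{'time': 0.0, 'joint_positions': [1.249, 0.707, -0.028, 1.485, 0.022, 0.951, -0.076], 'qvel': [0.001, 0.0, 0.002, -0.001, -0.001, -0.0, 0.001], 'effort': [0.002, -88.32, 1.235, -23.616, 0.017, 0.006, -0.0], 'tcp_pos': [0.159, -0.552, 0.231], 'tool_rot': [0.99, 0.139, -0.0, -0.001], 'force': [0.61, 0.911, 0.216], 'wrist_torque': [0.041, -0.004, 0.032], 'grasp_force': 0.0, 'gripper_width': 0.085}
side [[0.99, -0.1, 0.13, 0.41], [-0.16, -0.65, 0.74, -0.9], [0.01, -0.75, -0.66, 0.89], [0.0, 0.0, 0.0, 1.0]]
top [[0.0, -0.99, 0.14, 0.37], [-1.0, -0.0, -0.0, -0.01], [0.0, -0.14, -0.99, 1.4], [0.0, 0.0, 0.0, 1.0]]
box side [([322.0, 258.0], 0.74)]
box top [([299.0, 225.0], 0.88)]
    [ 0.593  0.041 -0.018] [0.0124 0.0124]
lock_mouth side []
lock_mouth top [([276.0, 254.0], 0.69), ([332.0, 241.0], 0.51)]
key_bar side [([288.0, 188.0], 0.65)]
key_bar top [([280.0, 252.0], 0.75), ([305.0, 304.0], 0.48)]
    [0.509 0.078 0.164] [0.0001 0.0001]
key_mid side [([369.0, 211.0], 0.73), ([288.0, 196.0], 0.57), ([239.0, 256.0], 0.55)]
key_mid top [([279.0, 251.0], 0.6), ([305.0, 306.0], 0.44)]
    [0.605 0.069 0.092] [0.0858 0.0858]
lid_handle side [([302.0, 243.0], 0.67)]
lid_handle top [([329.0, 244.0], 0.56)]
    [ 0.53  -0.04   0.107] [0.0075 0.0075]
lid_hinge side [([370.0, 214.0], 0.91)]
lid_hinge top [([285.0, 185.0], 0.59), ([286.0, 255.0], 0.48)]
    [0.697 0.074 0.073] [0.002 0.002]
tray_in side [([269.0, 404.0], 0.81)]
tray_in top [([449.0, 292.0], 0.67)]
    [ 0.422 -0.354  0.019] [0.0013 0.0013]
jar side [([361.0, 183.0], 0.91)]
jar top [([201.0, 179.0], 0.56)]
    [ 0.733  0.311 -0.01 ] [0.002 0.002]
paddle side [([425.0, 368.0], 0.56)]
paddle top [([431.0, 177.0], 0.75), ([330.0, 242.0], 0.49)]
    [ 0.728 -0.316  0.007] [0.0076 0.0076]
torch side [([247.0, 186.0], 0.61), ([426.0, 366.0], 0.45)]
torch top [([193.0, 288.0], 0.79)]
    [0.427 0.317 0.009] [0.006 0.006]
```

View pics/top.png

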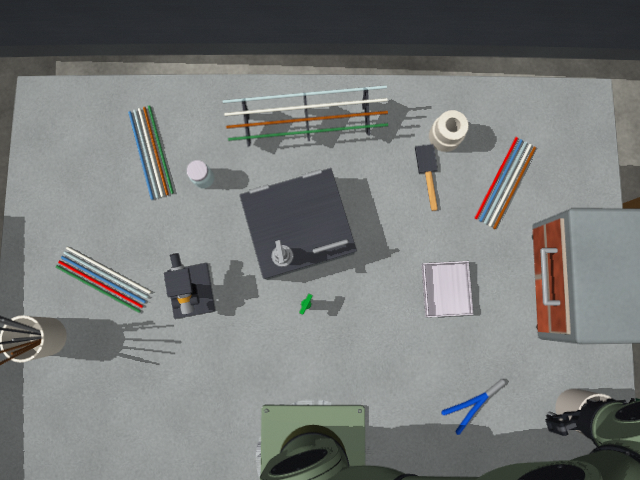

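View pics/side.png

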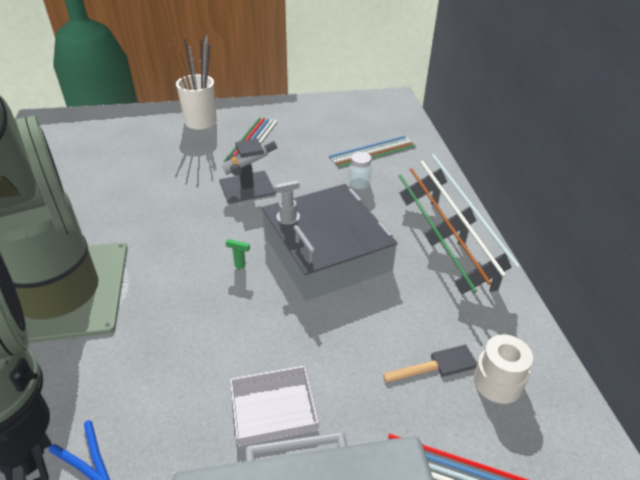

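The top view shows the safe yawed about 16°, with the key at (281,252), the handle at (331,247), the tray at (449,290) and a green decoy at (306,303). The side view agrees: key at (288,190), tray at (272,405). I'll move above the key now.

```bash
python3 -m crank '[0,0,0,4,4,3,1, 0,0,0,6,7,6,1, 0,0,0,8,10,7,1, 0,0,0,10,14,8,1, 0,0,0,12,18,8,1, 0,0,0,14,22,8,1, 0,0,0,16,26,8,1, 0,0,0,18,29,8,1]'
python3 -m crank '[0,0,0,2,3,0,1, 0,0,0,4,6.5,0,1, 0,0,0,6,10,0,1, 0,0,0,8,13.5,0,1, 0,0,0,10,17,0,1, 0,0,0,12,20.5,0,1, 0,0,0,14,24,0,1, 0,0,0,15,27,0,1]'
python3 - <<'E'
from h import *
o=get_obs();print({k:np.round(o[k],3).tolist() for k in("time","joint_positions","tcp_pos","tool_rot","force")})
cm=camera_model("wrist");print(np.round(cm["T"],3).tolist())
E
```

```text
time: 1.77
tcp_pos: [0.3248, -0.285, 0.3114]
tool_rot: [0.99, 0.139, 0.0, 0.0]
force: [2.0, -0.4, -0.6]
gripper_width: 0.0856
grasp_force: 0.0
time: 2.43
tcp_pos: [0.476, -0.0141, 0.311]
tool_rot: [0.99, 0.14, 0.0, -0.0]
force: [-0.7, 0.1, -0.5]
gripper_width: 0.0853
grasp_force: 0.0
{'time': 2.433, 'joint_positions': [-0.006, 0.462, -0.051, 1.688, 0.026, 0.991, -1.356], 'tcp_pos': [0.476, -0.014, 0.311], 'tool_rot': [0.99, 0.14, 0.0, -0.0], 'force': [-0.702, 0.104, -0.508]}
[[0.278, -0.911, -0.305, 0.555], [-0.961, -0.263, -0.088, 0.009], [-0.0, 0.317, -0.948, 0.455], [0.0, 0.0, 0.0, 1.0]]
```

Run:
```python
from h import *
cm=camera_model("wrist");im=get_image("wrist");save(im,"w1")
for q,z in(("lock_mouth",.126),("key_bar",.172),("key_mid",.142),("lid_handle",.121)):
    for r in tip_of("wrist",q)[:2]: print(q,np.round(r["pixel"]),round(r["score"],2),onz(cm,r["pixel"],z).round(4))
ct=camera_model("top")
print("top key",onz(ct,[280,252],.172).round(4),"handle",onz(ct,[330,246],.121).round(4),"tray",onz(ct,[449,291],.004).round(4))
```

```text
lock_mouth [221. 138.] 0.79 [0.5095 0.0771 0.126 ]
key_bar [267. 265.] 0.86 [0.4349 0.0154 0.172 ]
key_bar [201. 142.] 0.72 [0.5092 0.0798 0.172 ]
key_mid [272. 256.] 0.7 [0.4312 0.0138 0.142 ]
key_mid [216. 144.] 0.64 [0.5057 0.0765 0.142 ]
top key [0.5097 0.0768 0.172 ] handle [ 0.5306 -0.0411  0.121 ] tray [ 0.4267 -0.3579  0.004 ]
```

View pics/w1.png

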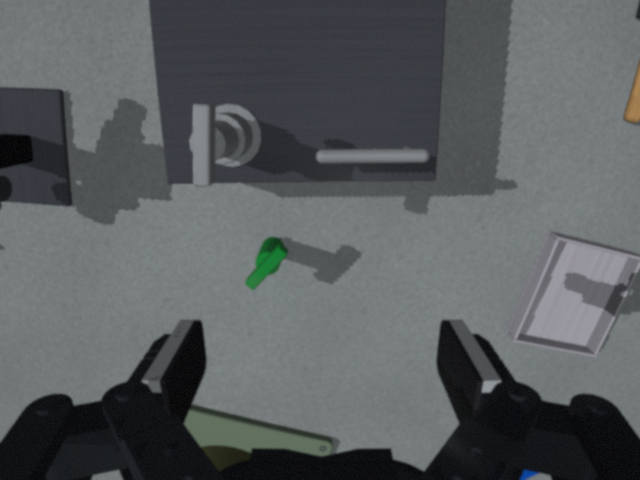

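The wrist view shows the key bar at (202,144), running nearly up and down the image, with the lock tube beside it. The handle is at (372,156), the front lid edge runs from (168,184) to (437,181), and the green decoy is at (267,262).

Run:
```python
from h import *
im=cv2.imread("pics/w1.png");cm=camera_model("wrist")
# bar top face: bright segment
g=cv2.cvtColor(im,6)
for r in(110,125,140,155,170,180): print(r,g[r,184:224:2])
def yaw(a,b,z):
    p,q=onz(cm,a,z),onz(cm,b,z);d=q-p;return np.degrees(np.arctan2(d[1],d[0])).round(2),np.linalg.norm(d[:2]).round(4),((p+q)/2).round(4)
print("bar right edge",yaw((210.5,183.5),(212.5,105.5),.18))
print("front",yaw((437,181),(168,184),.086))
print("handle",yaw((428,157),(317,157),.126))
```

```text
110 [ 62  61  62  64  95 136 138 138 138 135 135 128 103  73  57  70 118 130
 130 130]
125 [ 65  62  60  65 101 135 135 136 136 134 135 128 101  68  54  57  59  62
  58  61]
140 [ 64  63  81 131 136 137 137 135 137 135 134 128  99  67  57  66  84  88
  89  90]
155 [ 62  61  63  61  87 131 134 134 136 135 134 126  99  68  58  68  86  88
  86  75]
170 [ 61  61  61  61  91 134 133 135 134 134 133 126 100  67  56  56  59  58
  61  62]
180 [ 61  60  60  61  82 128 133 132 133 132 131 123  99  63  58  58  61  61
  58  59]
bar right edge (np.float64(10.31), np.float64(0.0511), array([0.5087, 0.0673, 0.18  ]))
front (np.float64(106.58), np.float64(0.2452), array([0.4837, 0.0028, 0.086 ]))
handle (np.float64(106.27), np.float64(0.0882), array([ 0.5261, -0.0456,  0.126 ]))
```

```bash
python3 -m crank '[0,0,-0.03,1,3,0,1, 0,0,-0.06,2,6,0,1, 0,0,-0.075,3.3,9.2,0,1, 0,0,-0.075,3.3,9.2,-3,1, 0,0,-0.075,3.3,9.2,-6,1, 0,0,-0.075,3.3,9.2,-8,1, 0,0,-0.075,3.3,9.2,-10,1, 0,0,-0.075,3.3,9.2,-10,1]'
python3 - <<'E'
from h import *
o=get_obs();R=cv2.Rodrigues
from scipy.spatial.transform import Rotation as Ro
M=Ro.from_quat(o["tool_rot"]).as_matrix();print(o["tcp_pos"].round(4) if hasattr(o["tcp_pos"],'round') else o["tcp_pos"],"yaw",np.degrees(np.arctan2(M[1,0],M[0,0])),M[:,2].round(3))
cm=camera_model("wrist");im=get_image("wrist");save(im,"w2")
for q,z in(("lock_mouth",.126),("key_bar",.172),("lid_handle",.121)):
    for r in tip_of("wrist",q)[:2]: print(q,np.round(r["pixel"]),round(r["score"],2),onz(cm,r["pixel"],z).round(4))
print("proj of point under grip at bar", proj(cm,np.r_[o["tcp_pos"][:2],.18]))
E
```

```text
time: 3.35
tcp_pos: [0.5064, 0.0735, 0.2084]
tool_rot: [0.995, 0.101, -0.002, 0.0]
force: [-0.6, 0.7, -0.7]
gripper_width: 0.0851
grasp_force: 0.0
[0.5064 0.0735 0.2084] yaw 11.630454622698258 [-0.004 -0.001 -1.   ]
key_bar [358. 369.] 0.91 [0.4623 0.0444 0.172 ]
key_bar [310. 278.] 0.88 [0.5079 0.0792 0.172 ]
lid_handle [516. 251.] 0.86 [ 0.5284 -0.0435  0.121 ]
lid_handle [310. 276.] 0.46 [0.4868 0.0759 0.121 ]
proj of point under grip at bar [320.60189251 290.8507157 ]
```

View pics/w2.png

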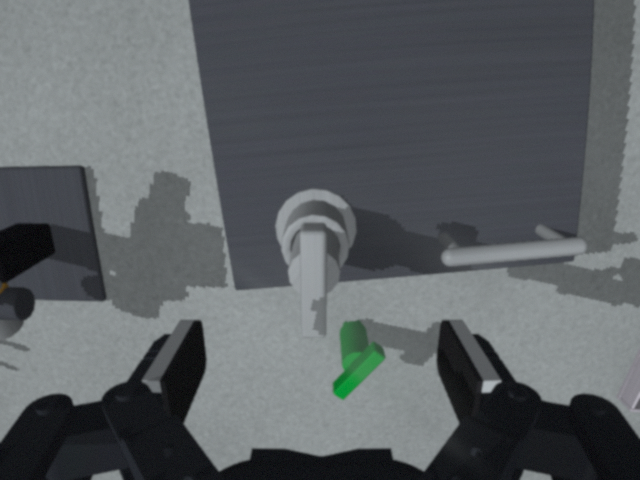

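The close view shows the bar at (314,279), vertical in the image and so aligned with the tool. I'll descend and check for drift before closing.

```bash
python3 -m crank '[0,0,0,0,0,-2,1, 0,0,0,0,0,-4,1, 0,0,0,0,0,-5.7,1, 0,0,0,0,0,-5.7,1, 0,0,0,0,0,-5.7,1, 0,0,0,0,0,-5.7,1]'
```

```text
time: 4.05
tcp_pos: [0.5082, 0.0751, 0.1555]
tool_rot: [0.995, 0.102, 0.001, -0.0]
force: [-0.1, 0.4, 0.4]
gripper_width: 0.0853
grasp_force: 0.0
```

```bash
python3 -m crank '[0,0,0,0,0.2,-0.1,1, 0,0,0,0,0.2,-0.1,0.3, 0,0,0,0,0.2,-0.1,-0.3, 0,0,0,0,0.2,-0.1,-1, 0,0,0,0,0.2,-0.1,-1, 0,0,0,0,0.2,-0.1,-1, 0,0,0,0,0.2,-0.1,-1, 0,0,0,0,0.2,-0.1,-1]'
python3 - <<'E'
from h import *
cm=camera_model("wrist");im=get_image("wrist");save(im,"w3");o=get_obs();print(o["wrist_torque"],o["force"])
for q,z in(("lock_mouth",.126),("key_bar",.172)):
    for r in tip_of("wrist",q)[:2]: print(q,np.round(r["pixel"]),round(r["score"],2),onz(cm,r["pixel"],z).round(4))
E
```

```text
time: 4.72
tcp_pos: [0.5076, 0.0771, 0.1531]
tool_rot: [0.995, 0.102, 0.0, -0.0]
force: [0.1, 0.6, 1.0]
gripper_width: 0.0229
grasp_force: 58.7
[ 0.04256707 -0.03152652  0.01131733] [0.00599127 0.00524332 0.73625357]
key_bar [318. 348.] 0.89 [0.5078 0.0782 0.172 ]
key_bar [372. 422.] 0.86 [0.4791 0.0509 0.172 ]
```

View pics/w3.png

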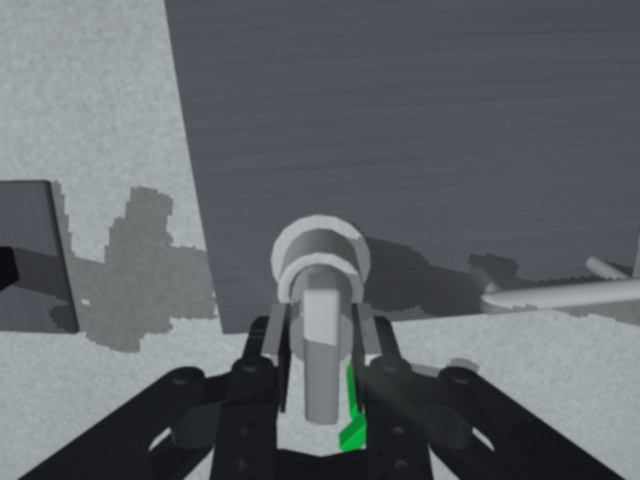

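The pads closed on the barrel just below the bar (opening 23 mm, bar 12 mm). I'll open, rise 13 mm and grip the bar itself.

```bash
python3 -m crank '[0,0,0,0,0,0,0, 0,0,0,0,0,0,0, 0,0,0,0,0,0,0, 0,0,0,0,0,1.3,0, 0,0,0,0,0,1.3,0, 0,0,0,0,0,1.3,-1, 0,0,0,0,0,1.3,-1, 0,0,0,0,0,1.3,-1]'; python3 -m crank '[0,0,0,0,0,0,-1, 0,0,0,0,0,0,-1, 0,0,0,0,0,0,-1, 0,0,0,0,0,0,-1]'
```

```text
time: 5.53
tcp_pos: [0.5074, 0.0771, 0.1656]
tool_rot: [0.995, 0.102, -0.0, -0.0]
force: [0.2, 0.7, 2.8]
gripper_width: 0.0103
grasp_force: 62.0
time: 5.87
tcp_pos: [0.5075, 0.0771, 0.1659]
tool_rot: [0.995, 0.102, -0.0, -0.0]
force: [0.2, 0.2, -0.2]
gripper_width: 0.01
grasp_force: 62.0
```

```bash
python3 -m crank '[0,0,0,0,0,-0.2,-1, 0,0,0,0,0,-0.4,-1, 0,0,0,0,0,-0.4,-1, 0,0,0,0,0,-0.4,-1, 0,0,0,0,0,-0.4,-1]'
```

```text
time: 6.28
tcp_pos: [0.5076, 0.0771, 0.1621]
tool_rot: [0.995, 0.102, 0.0, -0.0]
force: [-0.1, 0.3, 2.7]
gripper_width: 0.0105
grasp_force: 62.4
```

```bash
python3 -m crank '[0,0,0.05,0,0,-0.1,-1, 0,0,0.1,0,0,-0.1,-1, 0,0,0.15,0,0,-0.1,-1, 0,0,0.2,0,0,-0.1,-1, 0,0,0.25,0,0,-0.1,-1, 0,0,0.3,0,0,-0.1,-1, 0,0,0.35,0,0,-0.1,-1, 0,0,0.35,0,0,-0.1,-1]'
python3 -c "
from h import *
o=get_obs();print(o['force'],o['wrist_torque'])"
```

```text
time: 6.95
tcp_pos: [0.5077, 0.077, 0.1612]
tool_rot: [0.961, 0.275, 0.0, -0.0]
force: [0.0, -0.0, 3.0]
gripper_width: 0.0107
grasp_force: 62.4
[ 0.03793431 -0.03459967  2.95270264] [0.02365385 0.03201408 0.07778062]
```

```bash
for i in 1; do python3 -m crank '[0,0,0.04,0,0,0,-1, 0,0,0.08,0,0,0,-1, 0,0,0.12,0,0,0,-1, 0,0,0.16,0,0,0,-1, 0,0,0.16,0,0,0,-1]'; done; python3 -c "
from h import *
o=get_obs();print(o['force'],o['wrist_torque'])"
python3 -m crank '[0,0,0.04,0,0,0,-1, 0,0,0.08,0,0,0,-1, 0,0,0.12,0,0,0,-1, 0,0,0.16,0,0,0,-1, 0,0,0.16,0,0,0,-1]'; python3 -c "
from h import *
o=get_obs();print(o['force'],o['wrist_torque'])"
```

```text
time: 7.37
tcp_pos: [0.5077, 0.0771, 0.1611]
tool_rot: [0.937, 0.35, 0.0, -0.0]
force: [0.5, -0.4, 3.7]
gripper_width: 0.0107
grasp_force: 62.4
[ 0.51040091 -0.38628289  3.69822524] [-0.01690506 -0.01853633 -0.05247092]
time: 7.78
tcp_pos: [0.5076, 0.0771, 0.1611]
tool_rot: [0.906, 0.423, 0.0, -0.0]
force: [-0.2, -0.5, 3.9]
gripper_width: 0.0098
grasp_force: 62.4
[-0.22265702 -0.52127644  3.92640968] [-0.01934437  0.00667013 -0.07222343]
```

```bash
python3 -m crank '[0,0,0.04,0,0,0,-1, 0,0,0.08,0,0,0,-1, 0,0,0.12,0,0,0,-1, 0,0,0.12,0,0,0,-1]'; python3 -c "
from h import *
o=get_obs();print(o['force'],o['wrist_torque'])"
python3 -m crank '[0,0,0.04,0,0,0,-1, 0,0,0.08,0,0,0,-1, 0,0,0.12,0,0,0,-1, 0,0,0.12,0,0,0,-1]'; python3 -c "
from h import *
o=get_obs();print(o['force'],o['wrist_torque'])"
```

```text
time: 8.12
tcp_pos: [0.5076, 0.077, 0.1611]
tool_rot: [0.879, 0.477, -0.0, -0.0]
force: [-0.6, 0.5, 4.1]
gripper_width: 0.0099
grasp_force: 62.4
[-0.61666334  0.53006889  4.05969151] [ 0.02041651  0.0113464  -0.02418904]
time: 8.45
tcp_pos: [0.5076, 0.0771, 0.1609]
tool_rot: [0.849, 0.528, -0.0, -0.0]
force: [1.3, -0.1, -0.4]
gripper_width: 0.0101
grasp_force: 61.9
[ 1.31068153 -0.08651928 -0.38718101] [-0.05812369 -0.26640276  0.047958  ]
```

```bash
python3 -m crank '[0,0,0,0,0,-0.15,-1, 0,0,0,0,0,-0.25,-1, 0,0,0,0,0,-0.25,-1, 0,0,0,0,0,-0.25,-1]'; python3 -c "
from h import *
o=get_obs();print(o['force'],o['wrist_torque'])"
python3 -m crank '[0,0,-0.08,0,0,-0.25,-1, 0,0,-0.16,0,0,-0.25,-1, 0,0,-0.24,0,0,-0.25,-1, 0,0,-0.32,0,0,-0.25,-1, 0,0,-0.4,0,0,-0.25,-1, 0,0,-0.4,0,0,-0.25,-1]'; python3 -c "
from h import *
o=get_obs();print(o['force'],o['wrist_torque'])"
```

```text
time: 8.78
tcp_pos: [0.5076, 0.0771, 0.1585]
tool_rot: [0.849, 0.528, -0.0, -0.0]
force: [0.3, 1.1, 1.5]
gripper_width: 0.01
grasp_force: 62.2
[0.25477184 1.06806461 1.54472985] [-0.11024343 -0.20761554  0.06121943]
time: 9.28
tcp_pos: [0.5075, 0.0772, 0.1561]
tool_rot: [0.938, 0.348, -0.0, 0.0]
force: [-0.6, -0.7, 2.7]
gripper_width: 0.0105
grasp_force: 62.4
[-0.55861493 -0.66364481  2.70175082] [-0.14682328  0.00645081  0.0675318 ]
```

```bash
python3 -m crank '[0,0,-0.08,0,0,0,-1, 0,0,-0.16,0,0,0,-1, 0,0,-0.24,0,0,0,-1, 0,0,-0.32,0,0,0,-1, 0,0,-0.4,0,0,0,-1, 0,0,-0.46,0,0,0,-1,  0,0,-0.46,0,0,0,-1]'; python3 -c "
from h import *
o=get_obs();print(o['force'],o['wrist_torque'])"
python3 -m crank '[0,0,-0.04,0,0,0,-1, 0,0,-0.08,0,0,0,-1, 0,0,-0.08,0,0,0,-1]'; python3 -c "
from h import *
o=get_obs();print(o['force'],o['wrist_torque'])"
```

```text
time: 9.87
tcp_pos: [0.5075, 0.0772, 0.1561]
tool_rot: [0.992, 0.127, -0.0, -0.0]
force: [-0.9, -0.6, 3.9]
gripper_width: 0.0103
grasp_force: 62.4
[-0.93798779 -0.62796752  3.90141042] [0.00699119 0.14441534 0.07757846]
time: 10.12
tcp_pos: [0.5075, 0.0772, 0.156]
tool_rot: [0.996, 0.088, -0.0, -0.0]
force: [-1.7, 0.0, 3.5]
gripper_width: 0.0103
grasp_force: 62.4
[-1.73477006  0.01286617  3.45755066] [0.12541583 0.14840703 0.0364145 ]
```

Yaw is now about 10° and there is no stop yet, so I'll keep turning in small steps.

```bash
for k in 1; do python3 -m crank '[0,0,-0.04,0,0,0,-1, 0,0,-0.08,0,0,0,-1, 0,0,-0.08,0,0,0,-1]'; done; python3 -c "
from h import *
o=get_obs();print(o['force'],o['wrist_torque'])"
python3 -m crank '[0,0,-0.03,0,0,0,-1, 0,0,-0.05,0,0,0,-1, 0,0,-0.05,0,0,0,-1]'; python3 -c "
from h import *
o=get_obs();print(o['force'],o['wrist_torque'])"
```

```text
time: 10.37
tcp_pos: [0.5075, 0.0772, 0.156]
tool_rot: [0.999, 0.048, -0.0, -0.0]
force: [-1.0, 0.8, 2.2]
gripper_width: 0.0106
grasp_force: 62.4
[-1.02411045  0.77692504  2.2037756 ] [0.15836497 0.18447484 0.07309233]
time: 10.62
tcp_pos: [0.5075, 0.0771, 0.156]
tool_rot: [1.0, 0.022, -0.0, -0.0]
force: [-0.7, 1.7, 3.4]
gripper_width: 0.0103
grasp_force: 62.4
[-0.71568793  1.68981564  3.36504755] [0.23769709 0.30915651 0.12114496]
```

```bash
python3 -m crank '[0,0,-0.03,0,0,0,-1, 0,0,-0.05,0,0,0,-1, 0,0,-0.05,0,0,0,-1]'; python3 -c "
from h import *
o=get_obs();print(o['force'],o['wrist_torque'])"
python3 -m crank '[0,0,-0.03,0,0,0,-1, 0,0,-0.04,0,0,0,-1, 0,0,-0.04,0,0,0,-1]'; python3 -c "
from h import *
o=get_obs();print(o['force'],o['wrist_torque'])"
```

```text
time: 10.87
tcp_pos: [0.5075, 0.0772, 0.156]
tool_rot: [1.0, -0.003, -0.0, -0.0]
force: [-1.3, 0.9, 3.7]
gripper_width: 0.0103
grasp_force: 62.4
[-1.33553706  0.87261735  3.74918557] [0.31634516 0.35555698 0.21278512]
time: 11.12
tcp_pos: [0.5076, 0.0772, 0.156]
tool_rot: [1.0, -0.023, -0.0, -0.0]
force: [-1.4, 1.5, 2.2]
gripper_width: 0.0103
grasp_force: 62.6
[-1.37775658  1.49087713  2.20917887] [0.31179188 0.35764801 0.49730131]
```

Torque jumped to 0.5 N m, so the key is at the stop. I'll ease back to remove the load, then lift straight up.

```bash
python3 -m crank '[0,0,0.04,0,0,0,-1, 0,0,0.08,0,0,0,-1, 0,0,0.1,0,0,0,-1, 0,0,0.1,0,0,0,-1]'; python3 -c "
from h import *
o=get_obs();print(o['force'],o['wrist_torque'])"
python3 -m crank '[0,0,0,0,0,0.3,-1, 0,0,0,0,0,0.6,-1, 0,0,0,0,0,1,-1, 0,0,0,0,0,1.5,-1, 0,0,0,0,0,2,-1, 0,0,0,0,0,2,-1]'; python3 -c "
from h import *
o=get_obs();print(o['force'],o['wrist_torque'])"
```

```text
time: 11.45
tcp_pos: [0.5076, 0.077, 0.156]
tool_rot: [1.0, 0.028, -0.0, -0.0]
force: [-0.7, 1.7, 2.2]
gripper_width: 0.0102
grasp_force: 62.2
[-0.72260922  1.74852312  2.24365388] [0.34943224 0.29106049 0.04758035]
time: 11.95
tcp_pos: [0.508, 0.0771, 0.1772]
tool_rot: [1.0, 0.027, 0.001, -0.0]
force: [1.0, 0.5, -0.6]
gripper_width: 0.0102
grasp_force: 61.9
[ 1.02859219  0.5411222  -0.6103244 ] [ 0.02364853 -0.0490641   0.01208498]
```

```bash
python3 -m crank '[0,0,0,0,0,3,-1, 0,0,0,0,0,6.5,-1, 0,0,0,0,0,10,-1, 0,0,0,-0.5,-2.5,11,-1, 0,0,0,-1.2,-6,11,-1, 0,0,0,-1.9,-9.5,11,-1, 0,0,0,-2.6,-13,11,-1, 0,0,0,-3.3,-16.5,11,-1]'
python3 -m crank '[0,0,0,-0.7,-3.5,0,-1, 0,0,0,-1.4,-7,0,-1, 0,0,0,-2.1,-10.5,0,-1, 0,0,0,-2.8,-14,0,-1, 0,0,0,-3.5,-17.5,0,-1, 0,0,0,-4.2,-21,0,-1, 0,0,0,-4.9,-24.5,0,-1, 0,0,0,-5,-26.8,0,-1]'
python3 - <<'E'
from h import *
im=get_image("side");save(im[100:480,160:560],"s2");c=camera_model("side")
get_image("top");ct=camera_model("top")
for q in("tray_in","lid_hinge","lid_handle","key_bar","key_tongue"):
    a=tip_of("side",q)[:1];b=tip_of("top",q)[:1]
    print(q,[(np.round(r["pixel"]),round(r["score"],2)) for r in a+b], tri(ray(c,a[0]["pixel"]),ray(ct,b[0]["pixel"])) if a and b else "")
E
```

```text
time: 12.62
tcp_pos: [0.4739, -0.0894, 0.2862]
tool_rot: [1.0, 0.027, 0.0, 0.0]
force: [0.2, -0.0, -1.1]
gripper_width: 0.0099
grasp_force: 61.9
time: 13.28
tcp_pos: [0.4226, -0.3594, 0.2861]
tool_rot: [1.0, 0.026, -0.0, 0.001]
force: [-0.4, -1.1, -0.6]
gripper_width: 0.0099
grasp_force: 61.9
tray_in [(array([273., 407.]), 0.64), (array([445., 289.]), 0.98)] (array([ 0.42937816, -0.34920103, -0.00118045]), [np.float64(0.0022534964990549725), np.float64(0.002253496499054956)])
lid_hinge [(array([369., 210.]), 0.9), (array([283., 183.]), 0.78)] (array([0.69681613, 0.07792834, 0.08153114]), [np.float64(0.0007968087397413524), np.float64(0.0007968087397412681)])
lid_handle [(array([302., 240.]), 0.86), (array([328., 244.]), 0.67)] (array([ 0.53025824, -0.03728443,  0.11264246]), [np.float64(0.007041654336658241), np.float64(0.007041654336658171)])
key_bar [(array([261., 303.]), 0.97), (array([308., 305.]), 0.57)] (array([ 0.41025646,  0.01487124, -0.12640505]), [np.float64(0.017850431865748164), np.float64(0.01785043186574827)])
key_tongue [(array([263., 330.]), 0.72), (array([309., 307.]), 0.7)] (array([ 0.40695769,  0.01546684, -0.23192174]), [np.float64(0.01966135069822564), np.float64(0.019661350698225596)])
```

View pics/s2.png

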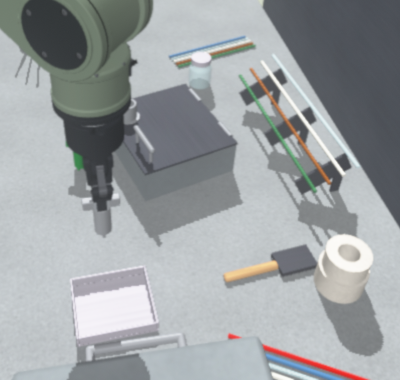

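The key hangs in the gripper next to the tray (crop (102,215)) and the lid is shut. I'll lower it into the tray.

```bash
python3 -m crank '[0,0,0,0.5,0.6,-3.5,-1, 0,0,0,0.5,0.6,-7,-1, 0,0,0,0.5,0.6,-10.5,-1, 0,0,0,0.5,0.6,-14,-1, 0,0,0,0.5,0.6,-17.5,-1, 0,0,0,0.5,0.6,-20,-1, 0,0,0,0.5,0.6,-21.2,-1, 0,0,0,0.5,0.6,-21.2,-1]'
python3 -m crank '[0,0,0,0,0,-0.2,-1, 0,0,0,0,0,-0.5,-1, 0,0,0,0,0,-0.5,-1, 0,0,0,0,0,-0.5,-1]'
```

```text
time: 14.55
tcp_pos: [0.4287, -0.349, 0.0716]
tool_rot: [1.0, 0.028, -0.001, -0.001]
force: [-1.0, 1.0, -0.8]
gripper_width: 0.0104
grasp_force: 61.9
time: 14.88
tcp_pos: [0.4299, -0.3501, 0.0698]
tool_rot: [1.0, 0.027, 0.0, 0.0]
force: [-0.5, -0.3, -0.0]
gripper_width: 0.0103
grasp_force: 61.9
```

```bash
python3 -m crank '[0,0,0,0,0,-0.2,-1, 0,0,0,0,0,-0.3,-1, 0,0,0,0,0,-0.3,-1, 0,0,0,0,0,-0.3,-1]'
python3 -m crank '[0,0,0,0,0,-0.1,-1, 0,0,0,0,0,-0.15,-1, 0,0,0,0,0,-0.15,-1]'
```

```text
time: 15.22
tcp_pos: [0.4296, -0.3499, 0.0661]
tool_rot: [1.0, 0.027, 0.0, -0.0]
force: [0.2, -0.6, -1.3]
gripper_width: 0.0103
grasp_force: 61.9
time: 15.47
tcp_pos: [0.4299, -0.3502, 0.0653]
tool_rot: [1.0, 0.027, 0.0, 0.0]
force: [-1.0, 1.4, 15.6]
gripper_width: 0.0106
grasp_force: 63.9
```

Contact, 15 N. I'll open slowly and back off upwards.

```bash
python3 -m crank '[0,0,0,0,0,0.05,-0.5, 0,0,0,0,0,0.05,0, 0,0,0,0,0,0.05,0.5, 0,0,0,0,0,0.05,0.5, 0,0,0,0,0,0.05,0.5]'
python3 -m crank '[0,0,0,0,0,2,0.5, 0,0,0,0,0,5,0.5, 0,0,0,0,0,8,0.5, 0,0,0,0,0,11,0.5, 0,0,0,0,0,14,0.5, 0,0,0,0,0,14,0.5]'
python3 - <<'E'
from h import *
c=camera_model("wrist");im=get_image("wrist");save(im,"w4")
for q,z in(("key_mid",.042),("tray_in",.004)):
    for r in tip_of("wrist",q)[:2]: print(q,np.round(r["pixel"]),round(r["score"],2),onz(c,r["pixel"],z).round(4))
E
```

```text
time: 15.88
tcp_pos: [0.4296, -0.3499, 0.065]
tool_rot: [1.0, 0.027, -0.0, -0.0]
force: [0.3, -0.1, -0.2]
gripper_width: 0.0644
grasp_force: 0.0
time: 16.38
tcp_pos: [0.4308, -0.351, 0.21]
tool_rot: [1.0, 0.027, 0.003, 0.002]
force: [-0.1, -0.6, 0.1]
gripper_width: 0.064
grasp_force: 0.0
key_mid [318. 218.] 0.64 [ 0.4282 -0.3498  0.042 ]
tray_in [322. 204.] 0.91 [ 0.4307 -0.3524  0.004 ]
```

View pics/w4.png

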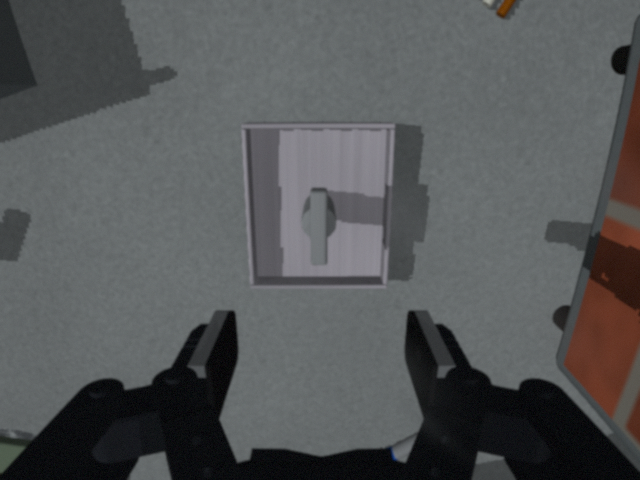

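The key stands upright in the middle of the tray at (318,225), released. Next I'll go over the handle with the tool turned about +103°.

```bash
python3 -m crank '[0,0,0.12,0,0,2,0, 0,0,0.24,0,0,4,0, 0,0,0.36,1,4,4,0, 0,0,0.48,2,7,4,0, 0,0,0.6,3,10,4,0, 0,0,0.72,4,13,4,0, 0,0,0.84,5,16,4,0, 0,0,0.96,6,19,4,0]'
python3 -m crank '[0,0,0.12,1,3,0,0, 0,0,0.24,2,6,0,0, 0,0,0.36,3,9,0,0, 0,0,0.48,3.8,11.9,0,0, 0,0,0.6,3.8,11.9,0,0, 0,0,0.72,3.8,11.9,0,0, 0,0,0.845,3.8,11.9,0,0, 0,0,0.845,3.8,11.9,0,0]'
python3 - <<'E'
from h import *
from scipy.spatial.transform import Rotation as Ro
o=get_obs();M=Ro.from_quat(o["tool_rot"]).as_matrix();print("yaw",np.degrees(np.arctan2(M[1,0],M[0,0])),o["joint_positions"])
c=camera_model("wrist");im=get_image("wrist");save(im,"w5")
for r in tip_of("wrist","lid_handle")[:2]: print(np.round(r["pixel"]),round(r["score"],2),onz(c,r["pixel"],.121).round(4))
E
```

```text
time: 17.2
tcp_pos: [0.4895, -0.1583, 0.244]
tool_rot: [0.873, 0.489, -0.001, -0.001]
force: [0.1, 0.0, 0.7]
gripper_width: 0.0428
grasp_force: 0.0
time: 17.87
tcp_pos: [0.5272, -0.0409, 0.2439]
tool_rot: [0.595, 0.804, -0.0, -0.001]
force: [-0.1, 0.4, -0.8]
gripper_width: 0.0425
grasp_force: 0.0
yaw 106.93368731268593 [ 0.28827239  0.65559456 -0.50404482  1.62319145  0.3663331   0.96044846
 -0.04541764]
[324. 233.] 0.56 [ 0.5302 -0.042   0.121 ]
[576. 139.] 0.47 [0.6695 0.068  0.121 ]
```

View pics/w5.png

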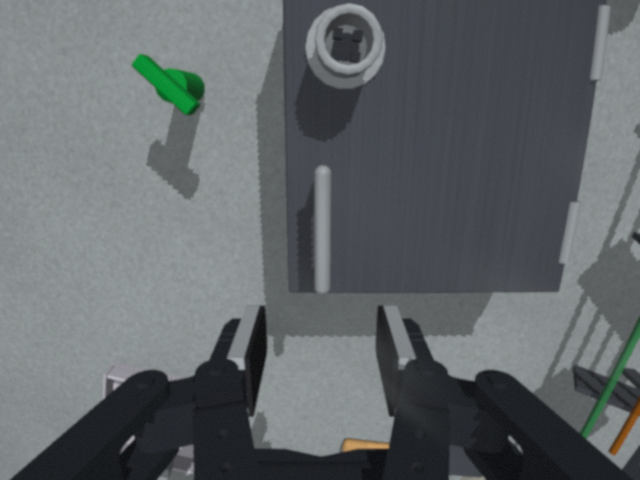

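The handle is centred at (322,229) and parallel to the pads. Descend and grip.

```bash
python3 -m crank '[0,0,0,0.2,-0.1,-3.5,0, 0,0,0,0.2,-0.1,-7,0, 0,0,0,0.2,-0.1,-10,0, 0,0,0,0.2,-0.1,-12,0, 0,0,0,0.2,-0.1,-13.6,0, 0,0,0,0.2,-0.1,-13.6,0, 0,0,0,0.2,-0.1,-13.6,0, 0,0,0,0.2,-0.1,-13.6,0]'
python3 -m crank '[0,0,0,0,0,0,-1, 0,0,0,0,0,0,-1, 0,0,0,0,0,0,-1, 0,0,0,0,0,0,-1, 0,0,0,0,0,0,-1]'
```

```text
time: 18.63
tcp_pos: [0.5299, -0.0419, 0.1099]
tool_rot: [0.599, 0.801, 0.0, 0.0]
force: [0.3, 0.2, 0.3]
gripper_width: 0.0424
grasp_force: 0.0
time: 19.05
tcp_pos: [0.5284, -0.0425, 0.1098]
tool_rot: [0.598, 0.801, -0.001, -0.0]
force: [-13.1, -1.2, 16.7]
gripper_width: 0.0086
grasp_force: 58.8
```

Gripped. Raise along the arc, first to about 10° to confirm it is unlocked.

```bash
python3 -m crank '[0,0,0,0.1,0,0.5,-1, 0,0,0,0.2,0.1,1,-1, 0,0,0,0.4,0.1,1.5,-1, 0,0,0,0.5,0.2,2,-1, 0,0,0,0.7,0.2,2.7,-1, 0,0,0,1,0.3,3.3,-1, 0,0,0,1,0.3,3.3,-1]'
```

```text
time: 19.63
tcp_pos: [0.5375, -0.0398, 0.1426]
tool_rot: [0.598, 0.801, -0.002, -0.001]
force: [-16.5, -3.3, 7.3]
gripper_width: 0.0085
grasp_force: 59.5
```

```bash
python3 -m crank '[0,0,0,0.5,0.2,1.3,-1, 0,0,0,1.2,0.3,2.5,-1, 0,0,0,1.9,0.6,3.7,-1, 0,0,0,2.6,0.8,4.8,-1, 0,0,0,3.5,1,5.9,-1, 0,0,0,4.4,1.3,6.9,-1, 0,0,0,5.4,1.6,7.8,-1, 0,0,0,6.5,1.9,8.7,-1]'
```

```text
time: 20.3
tcp_pos: [0.6001, -0.021, 0.2309]
tool_rot: [0.598, 0.801, -0.004, -0.003]
force: [-42.9, -5.2, 40.5]
gripper_width: 0.0089
grasp_force: 61.2
```

```bash
python3 -m crank '[0,0,0,-0.2,-0.1,0.2,-1, 0,0,0,-0.2,-0.1,0.2,-1]'
```

```text
time: 20.47
tcp_pos: [0.6016, -0.0205, 0.2326]
tool_rot: [0.598, 0.802, -0.0, -0.001]
force: [-15.4, 0.6, 19.5]
gripper_width: 0.0082
grasp_force: 61.5
```

```bash
python3 -m crank '[0,0,0,0,0,0.2,-1, 0,0,0,1,0.3,1,-1, 0,0,0,2.1,0.6,1.7,-1, 0,0,0,3.3,1,2.3,-1, 0,0,0,4.6,1.4,2.8,-1, 0,0,0,4.6,1.4,2.8,-1]'
```

```text
time: 20.97
tcp_pos: [0.6495, -0.006, 0.261]
tool_rot: [0.598, 0.802, 0.001, 0.0]
force: [-8.3, 0.3, 22.9]
gripper_width: 0.0082
grasp_force: 62.4
```

```bash
python3 -m crank '[0,0,0,1.3,0.4,0.6,-1, 0,0,0,2.6,0.8,1,-1, 0,0,0,3.9,1.2,1.3,-1, 0,0,0,5.2,1.6,1.4,-1, 0,0,0,5.2,1.6,1.4,-1, 0,0,0,5.2,1.6,1.4,-1]'
```

```text
time: 21.47
tcp_pos: [0.7014, 0.0097, 0.2743]
tool_rot: [0.598, 0.802, 0.001, 0.001]
force: [0.8, 1.6, 7.8]
gripper_width: 0.0081
grasp_force: 60.0
```

```bash
python3 -m crank '[0,0,0,0,0,0,-0.35, 0,0,0,0,0,0,-0.35, 0,0,0,0,0,0,-0.35, 0,0,0,0,0,0,-0.35]'; python3 -m crank '[0,0,0,0,0,1.5,-0.35, 0,0,0,0,0,4,-0.35, 0,0,0,0,0,7,-0.35, 0,0,0,0,0,10,-0.35, 0,0,0,0,0,10,-0.35, 0,0,0,0,0,10,-0.35]'
python3 - <<'E'
from h import *
im=get_image("side");save(im,"s3");c=camera_model("side");print(get_obs()["force"])
get_image("top");ct=camera_model("top")
for q in("lid_hinge","lid_handle","key_mid","jar","paddle"):
    a=tip_of("side",q)[:1];b=tip_of("top",q)[:1]
    print(q,[(np.round(r["pixel"]),round(r["score"],2)) for r in a+b], tri(ray(c,a[0]["pixel"]),ray(ct,b[0]["pixel"])) if a and b else "")
E
```

```text
time: 21.8
tcp_pos: [0.7005, 0.009, 0.2731]
tool_rot: [0.598, 0.802, -0.0, -0.0]
force: [-0.6, 0.3, -0.7]
gripper_width: 0.0273
grasp_force: 0.0
time: 22.3
tcp_pos: [0.7009, 0.0094, 0.3741]
tool_rot: [0.598, 0.802, 0.001, 0.001]
force: [-0.2, 0.5, -1.4]
gripper_width: 0.0278
grasp_force: 0.0
[ 0.00103457 -0.26994294 -0.0455489 ]
lid_hinge [(array([371., 214.]), 0.86), (array([283., 182.]), 0.68)] (array([0.70293973, 0.07839967, 0.06982403]), [np.float64(0.0005331834647865409), np.float64(0.000533183464786507)])
lid_handle [(array([384., 157.]), 0.88)] 
key_mid [(array([273., 391.]), 0.7), (array([447., 286.]), 0.49)] (array([ 0.43264845, -0.34378721,  0.04077247]), [np.float64(0.004054890686854448), np.float64(0.004054890686854513)])
jar [(array([206., 182.]), 0.86)] 
paddle [(array([425., 369.]), 0.71), (array([432., 178.]), 0.83)] (array([ 0.72427685, -0.31916642,  0.01008093]), [np.float64(0.006400236305995125), np.float64(0.006400236305995106)])
```

View pics/s3.png

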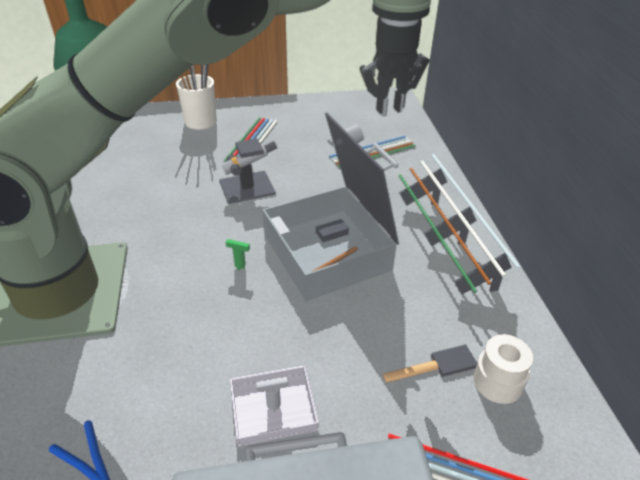

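The lid stands nearly upright (top edge near (330,115)), the key stands in the tray at (273,391), the paddle has not moved, and the gripper is clear at (392,85). I never went near the jar, which is now behind the lid. Handing in.

```bash
python3 -c "
from plant import *
print(job_done())"
```

```text
the job is handed in; nothing more can be done
None
```

The safe is unlocked with its lid open at about 74° and the key standing in the tray; the jar and paddle were not touched, and I handed the job in at about 22 s with no verdict returned.

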